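# Set the round flower pots on their own saucers

### The arm

A 7-joint arm with a two-finger parallel gripper is mounted at the origin on the work surface. World frame = base frame: x ahead of the robot, y to its left, z up, the work surface at z = 0. Lengths are in m, angles in degrees, forces in N, time in s.
With the tool pointing down it reaches from about 0.425 to 0.825 m from the base axis. Payload 3.6 kg.
Tool frame: the origin (TCP) lies at the very end of the fingers, on their centre line; the grasp point (between the pads) lies ctrl.grip_depth behind it (ctrl.grip_depth is the distance from the TCP to the grasp point, in m); z points along the fingers, y is the direction in which the jaws open and shut (so a half turn about z gives the same grasp; the last joint's range is limited). The gripper opens to 85 mm and grips with 20 to 120 N. Pads are 22 mm wide; open, the fingers measure 114 mm over their backs; the gripper's body (76 mm by 85 mm) begins 54 mm behind the grasp point. The pads swing forward as they close: fully open they stand 13 mm farther back than shut.
Start: joints at [63.913, 35.231, -0.722, 81.555, 0.464, 63.22, -2.315], TCP at [0.27, -0.591, 0.231] pointing down, gripper open.
Joint ranges: [-178.69, 178.69], [-17.37, 117.87], [-77.05, 75.6], [15.02, 138.74], [-78.02, 258.01], [0.78, 113.62], [-162.83, 162.83]. Speed limits (degrees/s): [159.86, 159.86, 180, 180, 180, 180, 180].

### API

Orientations are given as a 3x3 rotation matrix whose columns are the frame's x, y, z axes.
In Python, from station import ctrl, camera, order gives the robot as it stands.
- The arm moves only by the tool apply_moves, never from a script. Its argument "rows" is a list of rows, each an object with "linear": the shift along the world's x, y, z in mm, a list of three; "turn": the turn, a rotation vector about the world's x, y, z in rad, a list of three; "fingers": the opening, from 0 (shut) to 1 (fully open). In form: [{"linear": [tx, ty, tz], "turn": [rx, ry, rz], "fingers": fingers}, ...]. A call has 1 to 12 rows; each row is the pose to reach, as a shift and turn from the pose measured when the call began; what a row does not reach only later rows make up. A row lasts 1/8 s, in which the tool goes at most 62.5 mm and 10.7 degrees, less where a joint would pass 70% of its speed; a pose out of reach is approached as far as the arm can. A call with a gripper value outside its range is refused whole. The fingers move at their own pace and stop on an object; "squeeze" is the grip in N (left out, the last holds). Time passes only in rows, so rows that repeat a pose let the fingers close. It gives the time, the measured TCP pose, the force and the opening at its end, in the units of the state.
- ctrl.get_obs(): the state, without advancing time (a new reading comes with each control period).
- camera(name): name is "scene" or "top" or "wrist"; returns a dict with "img" (420x560x3 uint8, blue, green, red), "z_map" (420x560 float32, m along the optical axis (not along the pixel's ray), 0 where there is no reading), "mtx" (3x3 intrinsics, pixels), "dist" ([k1, k2, p1, p2, k3] as OpenCV has them; the pictures are not rectified), "R" (3x3) and "t" (3): a world point X has camera coordinates R X + t; the wrist camera has in their place "mount" (4x4, takes a point from camera to tool coordinates, whose origin is the TCP and whose axes are the flange's). Camera axes: x right, y down, z forward; pixel columns grow to the right and rows downward; lengths in m; the calibration is good to about 2 mm. A picture is of the moment at which its call begins: read the wrist's pose just before it.
- order.sign_off(): hands the job in, once; it reports no verdict.
The state is a dict: "time_s": time; "qpos": joint angles; "qvel": joint speeds; "tau": joint torques, N m; "ee_pos": TCP position; "tcp_rot": TCP orientation; "contact_force": force on the tool from outside, world axes, zero at the start; "moment": the same for the moment, N m; "finger_gap": finger opening in m.
Only numpy, scipy, OpenCV 4.12 (cv2) and the standard library are available. Lean on these libraries where they do the work, as an engineer would, in place of code of your own. Each camera call takes 0.05 s, during which the arm holds its last target.

### The job

Pick out the three round terracotta pots and stand each one upright in the saucer of its own size: the small pot in the small saucer, the medium in the medium, the large in the large, each with its foot flat on the saucer's floor. Set them down gently rather than dropping them, in any order, and leave the two square pots, the sprinkling can and the planter where they stand.

Things in the scene. Friction and masses are not known exactly. Their poses are not given: they have to be found in the camera images.
- pot_small_center (a point): The small round terracotta flower pot, loose, open at the top, standing upright: 50 mm high; a straight collar 40 mm in outside diameter takes up its top 20 mm (wall 6 mm), below it the wall tapers from 34 mm just under the collar to a foot 30 mm in diameter. This point is on its axis, half-way up (25 mm above its underside); z points up out of its mouth. Round, so its yaw means nothing.
- pot_medium_center (a point): The medium round terracotta flower pot, loose, open at the top, standing upright: 60 mm high; a straight collar 54 mm in outside diameter takes up its top 20 mm (wall 6 mm), below it the wall tapers from 48 mm just under the collar to a foot 44 mm in diameter. This point is on its axis, half-way up (30 mm above its underside); z points up out of its mouth. Round, so its yaw means nothing.
- pot_large_center (a point): The large round terracotta flower pot, loose, open at the top, standing upright: 70 mm high; a straight collar 68 mm in outside diameter takes up its top 20 mm (wall 6 mm), below it the wall tapers from 62 mm just under the collar to a foot 58 mm in diameter. This point is on its axis, half-way up (35 mm above its underside); z points up out of its mouth. Round, so its yaw means nothing.
- saucer_small: The small round terracotta saucer, the one for the small round pot, fixed to the shelf: 62 mm outside diameter, straight rim 12 mm high and 4 mm thick, flat floor 5 mm above the shelf and 54 mm in diameter (12 mm of room all round the small pot's foot). Origin: centre of its underside, on the shelf; z up.
- saucer_medium: The medium round terracotta saucer, the one for the medium round pot, fixed to the shelf: 76 mm outside diameter, straight rim 12 mm high and 4 mm thick, flat floor 5 mm above the shelf and 68 mm in diameter (12 mm of room all round the medium pot's foot). Origin: centre of its underside, on the shelf; z up.
- saucer_large: The large round terracotta saucer, the one for the large round pot, fixed to the shelf: 90 mm outside diameter, straight rim 12 mm high and 4 mm thick, flat floor 5 mm above the shelf and 82 mm in diameter (12 mm of room all round the large pot's foot). Origin: centre of its underside, on the shelf; z up.
- square_small_center (a point): The small square terracotta pot, loose, to be left alone: 42 mm square over its collar (top 20 mm), 36 mm square below, 50 mm high. This point is on its axis half-way up (25 mm above its underside); z up, x and y square to its sides.
- square_large_center (a point): The large square terracotta pot, loose, to be left alone: 56 mm square over its collar (top 20 mm), 50 mm square below, 60 mm high. This point is on its axis half-way up (30 mm above its underside); z up, x and y square to its sides.
- watering_can: Red plastic sprinkling can, loose, to be left alone: body 120 mm in diameter and 125 mm high, spout with sprinkler head reaching 140 mm from the axis along its +x, handle over the top (172 mm high) and reaching 92 mm out along its -x. Origin: centre of its underside; z up.
- planter: Blue-glazed ceramic planter with a leafy plant, loose, to be left alone: 136 mm in diameter at its rim, 120 mm high, leaves up to 200 mm high. Origin: centre of its underside; z up.
Not all that is in view belongs to the job. What is shaped like the part that bears pot_small_center but blue is not meant.

How it is judged:
By the outcome, as a careful person would: the job done as asked, in the order asked, and still so for the second after the job is handed in, with the robot touching nothing.
It also fails if it takes over 93 s, if anything falls off the work surface, if the arm or the gripper's body presses on something with over 40 N, if the wrist force passes 120 N, or if a joint passes its speed limit or range.

## Working session

There is one attempt and no reset: what is moved stays moved. The work goes in short steps, Python scripts to look and compute and a tool call to move; the robot and the scene stay as the last step left them, time stands still between calls to the robot, and variables do not carry over. Pictures are saved under pics/ and viewed, and the job is handed in when it is done.

Besides the shell and the picture viewer there is one more tool, called after "Emit:" in YAML: its name, and indented under it one key for each argument. apply_moves: Moves the arm, as the interface text tells. Its arguments: {"type":"object","properties":{"rows":{"type":"array"},"squeeze":{"type":"number"}},"required":["rows"]}

```bash
ls; mkdir -p pics; cat > h.py <<'E'
import numpy as np, cv2
from station import ctrl, camera, order
def snap(n,fn):
    c=camera(n); cv2.imwrite('pics/'+fn+'.png',c['img']); np.savez('pics/'+fn+'.npz',**{k:np.asarray(v) for k,v in c.items()}); return c
E
python3 - <<'E'
from h import *
o=ctrl.get_obs(); print({k:np.round(v,4).tolist() for k,v in o.items()}, ctrl.grip_depth)
for n in ['scene','top','wrist']:
    c=snap(n,n+'0'); print(n,c['mtx'],c['dist'],c.get('R'),c.get('t'),c.get('mount'))
E
```

```text
pics
{'time_s': 0.0, 'qpos': [63.9152, 35.2936, -0.7236, 81.6431, 0.462, 63.2187, -2.3151], 'qvel': [-0.0834, 0.0268, -0.0725, 0.0779, 0.042, -0.0005, 0.0438], 'tau': [-0.0001, -46.9215, 0.2591, -17.1033, 0.0099, 0.0096, -0.0], 'ee_pos': [0.2699, -0.5904, 0.2301], 'tcp_rot': [[0.9095, 0.4158, -0.0011], [0.4158, -0.9095, 0.0024], [-0.0, -0.0027, -1.0]], 'contact_force': [0.7178, -0.1833, 0.4335], 'moment': [-0.0357, 0.0796, 0.0003], 'finger_gap': 0.0855} 0.0187
scene [[413.81338237   0.         277.07438685]
 [  0.         413.81338237 213.2217596 ]
 [  0.           0.           1.        ]] [-0.06634681  0.          0.          0.          0.        ] [[ 0.18441269  0.98284548 -0.00259181]
 [ 0.72712057 -0.13820395 -0.67245471]
 [-0.66127728  0.12212462 -0.74013373]] [-0.09121853 -0.32420498  1.40735971] None
top [[452.08423013   0.         282.05368457]
 [  0.         452.08423013 203.76357102]
 [  0.           0.           1.        ]] [-0.1187911  0.         0.         0.         0.       ] [[ 2.27407811e-02 -9.99736980e-01  2.97106885e-03]
 [-9.94502629e-01 -2.29253540e-02 -1.02171171e-01]
 [ 1.02212411e-01 -6.31283553e-04 -9.94762396e-01]] [-0.01566455  0.50851826  1.27122525] None
wrist [[364.34670502   0.         281.09301801]
 [  0.         364.34670502 216.20359906]
 [  0.           0.           1.        ]] [0.03218817 0.         0.         0.         0.        ] None None [[-4.67935674e-04 -9.45418615e-01 -3.25857982e-01  8.40217515e-02]
 [ 9.99999874e-01 -5.01485950e-04  1.89608288e-05 -3.24919806e-04]
 [-1.81339120e-04 -3.25857932e-01  9.45418730e-01 -1.42473811e-01]
 [ 0.00000000e+00  0.00000000e+00  0.00000000e+00  1.00000000e+00]]
```

View pics/scene0.png

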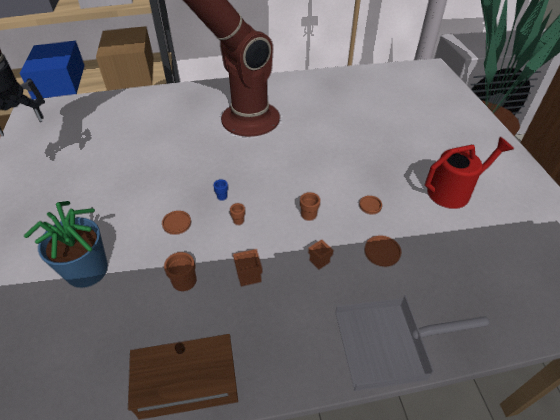

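View pics/top0.png

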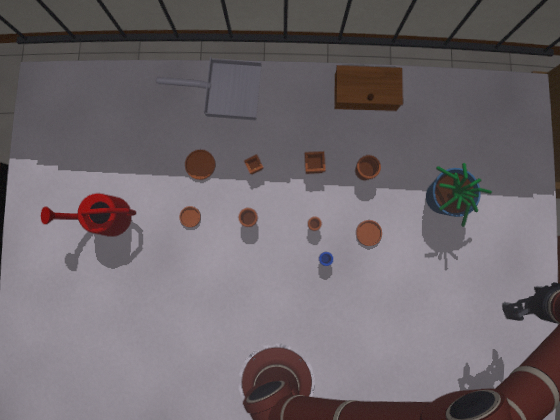

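View pics/wrist0.png

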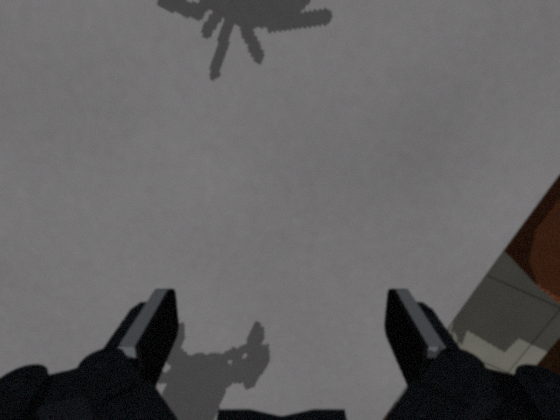

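The top view shows:
- **Round pots:** about (314,223), (248,217) and (368,167).
- **Saucers:** about (190,217), (369,233) and (200,164).
- **Square pots:** (254,164) and (315,162).
- **Blue decoy:** (326,259).

Next I'll measure them by colour mask and depth.

```bash
cat >> h.py <<'E'
def ray(c,uv,z,pose=None):
    "intersect pixel ray(s) with plane z; pose=(p,R) tool for wrist"
    uv=np.asarray(uv,float).reshape(-1,1,2)
    n=cv2.undistortPoints(uv,c['mtx'],c['dist']).reshape(-1,2); d=np.c_[n,np.ones(len(n))]
    if pose is None: R=c['R'].T; o=-R@c['t']
    else:
        T=np.eye(4);T[:3,:3]=pose[1];T[:3,3]=pose[0];T=T@c['mount'];R=T[:3,:3];o=T[:3,3]
    D=d@R.T; s=(z-o[2])/D[:,2]; return o+D*s[:,None]
def terr(img):
    h=cv2.cvtColor(img,cv2.COLOR_BGR2HSV); m=cv2.inRange(h,(3,90,40),(16,255,255))
    return m
E
python3 - <<'E'
from h import *
c=dict(np.load('pics/top0.npz'))
m=terr(c['img']); cv2.imwrite('pics/m.png',m)
n,l,st,ce=cv2.connectedComponentsWithStats(m)
for i in range(1,n):
    if st[i,4]<60: continue
    ys,xs=np.where(l==i); z=c['z_map'][l==i]
    nn=cv2.undistortPoints(np.c_[xs,ys].astype(float).reshape(-1,1,2),c['mtx'],c['dist']).reshape(-1,2)
    P=(np.c_[nn,np.ones(len(nn))]*z[:,None]-c['t'])@c['R']; P=P[z>0]
    zt=np.percentile(P[:,2],97)
    T=P[P[:,2]>zt-.006]
    (cx,cy),r=cv2.minEnclosingCircle(T[:,:2].astype(np.float32))
    print(st[i],ce[i].round(1),'ztop',zt.round(4),'top circle',round(cx,4),round(cy,4),'d',round(2*r,4), 'mean',T[:,:2].mean(0).round(4),'reach',np.hypot(cx,cy).round(3))
I=cv2.resize(c['img'][140:275,170:400],None,fx=3.4,fy=3.4,interpolation=cv2.INTER_CUBIC); cv2.imwrite('pics/crop0.png',I)
E
```

```text
[ 72  31  47   4 119] [95.4 32.1] ztop -0.6492 top circle 1.3792 0.8995 d 0.2108 mean [1.3792 0.93  ] reach 1.647
[126  30  47   4 128] [149.3  31.2] ztop -0.6503 top circle 1.3853 0.6232 d 0.1601 mean [1.3825 0.6481] reach 1.519
[177  30  51   4 142] [203.4  31.1] ztop -0.6479 top circle 1.3819 0.3845 d 0.231 mean [1.383  0.3836] reach 1.434
[232  31  51   3 131] [257.5  32. ] ztop -0.6513 top circle 1.3825 0.1559 d 0.1628 mean [1.3794 0.1687] reach 1.391
[ 25  32  43   4 103] [46.4 33.4] ztop -0.6504 top circle 1.3838 1.1627 d 0.1928 mean [1.3827 1.1526] reach 1.807
[287  32  52   4 137] [312.4  33.3] ztop -0.6516 top circle 1.3835 -0.1349 d 0.2237 mean [ 1.379  -0.1588] reach 1.39
[343  33  51   5 151] [367.9  35.1] ztop -0.6512 top circle 1.3842 -0.3946 d 0.2211 mean [ 1.3832 -0.3619] reach 1.439
[  0  34  19   9 117] [ 7.8 38.1] ztop -0.6549 top circle 1.3844 1.3559 d 0.068 mean [1.385  1.3551] reach 1.938
[397  36  50   5 132] [421.4  37.7] ztop -0.6495 top circle 1.3607 -0.6304 d 0.2527 mean [ 1.3789 -0.6627] reach 1.5
[451  39  47   5 119] [473.6  40.8] ztop -0.6516 top circl
[... 1355 characters left out ...]
0  25  26 508] [368.8 232.6] ztop 0.0131 top circle 0.4324 -0.2572 d 0.0747 mean [ 0.4304 -0.2601] reach 0.503
[558 236   2  44  67] [558.6 255.3] ztop -0.5396 top circle 0.3384 -1.1997 d 0.0435 mean [ 0.3332 -1.1997] reach 1.247
[541 340  19  43 227] [552.2 361.7] ztop 0.6748 top circle 0.1963 -0.4085 d 0.0262 mean [ 0.1968 -0.4103] reach 0.453
[497 372  57  48 758] [528.3 395.9] ztop 0.712 top circle 0.1655 -0.3338 d 0.0698 mean [ 0.162  -0.3432] reach 0.373
[483 398  38  22 208] [503.3 412.5] ztop 0.7505 top circle 0.1651 -0.2816 d 0.0312 mean [ 0.1681 -0.2822] reach 0.326
[410 403  33  15 106] [424.3 410.3] ztop 0.6704 top circle 0.1467 -0.2278 d 0.0302 mean [ 0.146  -0.2276] reach 0.271
```

View pics/crop0.png

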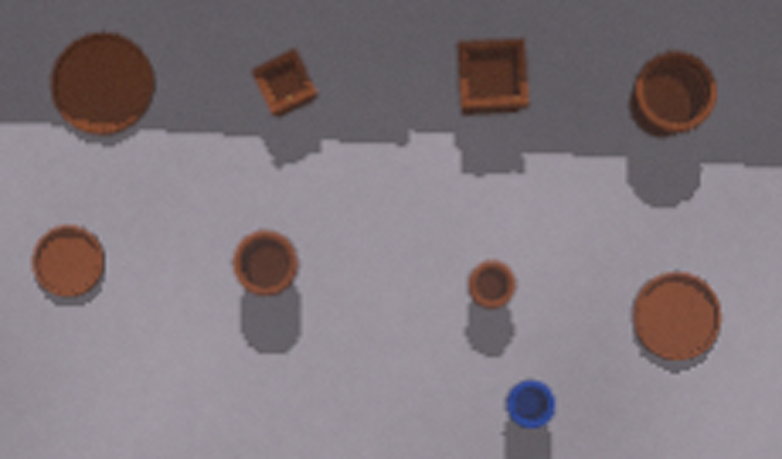

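The sizes and rim heights match. The 50, 60 and 70 mm round terracotta pots are at (314,223), (248,217) and (368,167). The blue one at (326,259) is the decoy, and the two with square outlines are to be left alone. I'll cross-check positions with the scene camera before moving.

```bash
python3 - <<'E'
from h import *
items={'pS':((.453,-.095),.050,.020,0),'pM':((.4655,.092),.060,.027,0),'pL':((.616,-.2445),.070,.034,0),'sS':((.467,.263),.012,.031,0),'sM':((.432,-.258),.012,.038,0),'sL':((.622,.240),.012,.045,0)}
from scipy.optimize import least_squares
def fit(P,r):
    f=lambda p:np.hypot(P[:,0]-p[0],P[:,1]-p[1])-r
    return least_squares(f,P.mean(0),loss='soft_l1',f_scale=.001)
for name in ['top','scene']:
    c=dict(np.load(f'pics/{name}0.npz')); m=terr(c['img'])
    n,l,st,ce=cv2.connectedComponentsWithStats(m)
    for k,(xy,zt,r,_) in items.items():
        q=c['R']@np.array([*xy,zt])+c['t']; uv,_=cv2.projectPoints(np.array([[*xy,zt]]),cv2.Rodrigues(c['R'])[0],c['t'],c['mtx'],c['dist']); u,v=uv.ravel()
        # depth points with z near rim
        ys,xs=np.mgrid[int(v)-35:int(v)+36,int(u)-35:int(u)+36]; xs=xs.ravel();ys=ys.ravel()
        z=c['z_map'][ys,xs]; nn=cv2.undistortPoints(np.c_[xs,ys].astype(float).reshape(-1,1,2),c['mtx'],c['dist']).reshape(-1,2)
        P=(np.c_[nn,np.ones(len(nn))]*z[:,None]-c['t'])@c['R']
        T=P[(z>0)&(abs(P[:,2]-zt)<.004)&(np.hypot(P[:,0]-xy[0],P[:,1]-xy[1])<r+.012)]
        (cx,cy),R=cv2.minEnclosingCircle(T[:,:2].astype(np.float32))
        # mask outline cast to rim plane, colour contour
        lab=l[ys,xs]; lab=np.bincount(lab[lab>0]).argmax(); cn=max(cv2.findContours((l==lab).astype(np.uint8),0,1)[0],key=len)
        W=ray(c,cn.reshape(-1,2),zt)[:,:2]
        f=fit(W,r-.001)
        print(name,k,(round(u),round(v)),'depth circ',round(cx,4),round(cy,4),round(2*R,4),len(T),'| colour fit',f.x.round(4),'rms',np.sqrt(np.mean(f.fun**2)).round(4))
E
```

```text
top pS (314, 223) depth circ 0.4544 -0.0969 0.0397 68 | colour fit [ 0.4533 -0.0952] rms 0.0018
top pM (247, 217) depth circ 0.4674 0.0905 0.0537 99 | colour fit [0.466  0.0915] rms 0.0015
top pL (368, 166) depth circ 0.6166 -0.2443 0.0679 120 | colour fit [ 0.6136 -0.2428] rms 0.0019
top sS (190, 216) depth circ 0.4683 0.2644 0.063 100 | colour fit [0.4672 0.2639] rms 0.0015
top sM (369, 233) depth circ 0.4319 -0.2574 0.0768 109 | colour fit [ 0.4322 -0.2573] rms 0.0015
top sL (200, 164) depth circ 0.6229 0.2408 0.0898 139 | colour fit [0.6216 0.241 ] rms 0.0014
scene pS (238, 207) depth circ 0.456 -0.0958 0.0417 82 | colour fit [ 0.47  -0.098] rms 0.0101
scene pM (310, 198) depth circ 0.4679 0.0917 0.0552 118 | colour fit [0.4856 0.0852] rms 0.0134
scene pL (179, 263) depth circ 0.6176 -0.2464 0.069 222 | colour fit [ 0.6327 -0.243 ] rms 0.0125
scene sS (370, 203) depth circ 0.4697 0.2619 0.0639 107 | colour fit [0.4727 0.2611] rms 0.0018
scene sM (176, 220) depth circ 0.4352 -0.2585 0.0789 136 | colour fit [ 0.4384 -0.258 ] rms 0.0016
scene sL (382, 248) depth circ 0.6236 0.24 0.0917 212 | colour fit [0.6269 0.2386] rms 0.0015
```

Top and scene depth agree within about 2 mm. The scene colour fits for the pots include the side walls, so I'm not using them. I'll do the small pot first, starting with a move to above it.

Emit:
apply_moves:
  rows:
    - {"linear": [10,35,0],"turn": [0,0,-0.04],"fingers": 1}
    - {"linear": [25,85,0],"turn": [0,0,-0.09],"fingers": 1}
    - {"linear": [45,135,0],"turn": [0,0,-0.14],"fingers": 1}
    - {"linear": [65,185,0],"turn": [0,0,-0.19],"fingers": 1}
    - {"linear": [85,235,-10],"turn": [0,0,-0.24],"fingers": 1}
    - {"linear": [105,285,-20],"turn": [0,0,-0.29],"fingers": 1}
    - {"linear": [125,335,-35],"turn": [0,0,-0.34],"fingers": 1}
    - {"linear": [145,385,-50],"turn": [0,0,-0.38],"fingers": 1}
    - {"linear": [163,430,-65],"turn": [0,0,-0.41],"fingers": 1}
    - {"linear": [177,470,-75],"turn": [0,0,-0.429],"fingers": 1}
    - {"linear": [184,494,-80],"turn": [0,0,-0.429],"fingers": 1}
    - {"linear": [184,494,-80],"turn": [0,0,-0.429],"fingers": 1}
  squeeze: 30

```text
time_s: 1.65
ee_pos: [0.4542, -0.0942, 0.1499]
tcp_rot: [[1.0, 0.005, -0.001], [0.005, -1.0, 0.003], [-0.001, -0.003, -1.0]]
contact_force: [-0.4, -0.5, 0.6]
finger_gap: 0.0854
```

```bash
python3 - <<'E'
from h import *
o=ctrl.get_obs(); print(o['time_s'],o['ee_pos'],o['tcp_rot'],o['contact_force'],ctrl.grip_depth)
c=snap('wrist','w1'); np.savez('pics/w1p.npz',p=o['ee_pos'],R=o['tcp_rot'])
E
```

```text
1.65 [ 0.45424264 -0.09421466  0.14991893] [[ 0.99998691  0.00501381 -0.00101787]
 [ 0.00501702 -0.99998239  0.00316881]
 [-0.00100197 -0.00317387 -0.99999446]] [-0.35613783 -0.50818185  0.58286843] 0.0187
```

View pics/w1.png

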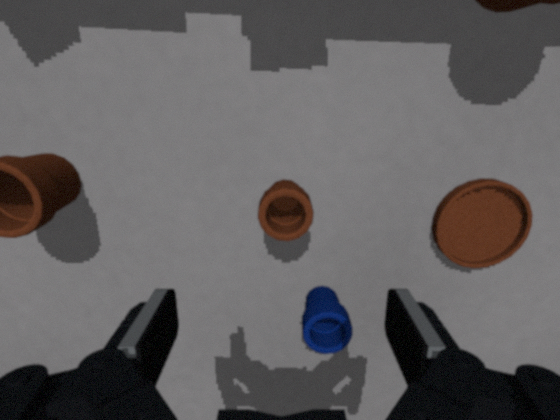

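The wrist view shows the small terracotta pot's rim at about (286,213), near the jaw centre line at column 281. The blue decoy is at (326,330) and the medium saucer at (482,225). I'll measure the pot from this view.

```bash
cat >> h.py <<'E'
def wrim(fn,zt,xy,r):
    c=dict(np.load(f'pics/{fn}.npz')); p=np.load(f'pics/{fn}p.npz'); T=np.eye(4);T[:3,:3]=p['R'];T[:3,3]=p['p'];T=T@c['mount']
    ys,xs=np.mgrid[0:420,0:560]; xs=xs.ravel();ys=ys.ravel(); z=c['z_map'][ys,xs]
    nn=cv2.undistortPoints(np.c_[xs,ys].astype(float).reshape(-1,1,2),c['mtx'],c['dist']).reshape(-1,2)
    P=np.c_[nn,np.ones(len(nn))]*z[:,None]@T[:3,:3].T+T[:3,3]
    s=(z>0)&(abs(P[:,2]-zt)<.003)&(np.hypot(P[:,0]-xy[0],P[:,1]-xy[1])<r+.012)
    (cx,cy),R=cv2.minEnclosingCircle(P[s,:2].astype(np.float32))
    print('rim',round(cx,4),round(cy,4),'d',round(2*R,4),'n',s.sum(),'px',xs[s].mean().round(),ys[s].mean().round())
E
python3 - <<'E'
from h import *
wrim('w1',.05,(.454,-.096),.02)
wrim('w1',.012,(.4325,-.2575),.038)
E
```

```text
rim 0.4551 -0.0971 d 0.0401 n 1217 px 286.0 214.0
rim 0.4337 -0.2579 d 0.0772 n 1566 px 484.0 223.0
```

Emit:
apply_moves:
  rows:
    - {"linear": [1,-3,-30],"turn": [0,0,0],"fingers": 1}
    - {"linear": [1,-3,-65],"turn": [0,0,0],"fingers": 1}
    - {"linear": [1,-3,-95],"turn": [0,0,0],"fingers": 1}
    - {"linear": [1,-3,-117],"turn": [0,0,0],"fingers": 1}
    - {"linear": [1,-3,-128],"turn": [0,0,0],"fingers": 1}
    - {"linear": [1,-3,-128],"turn": [0,0,0],"fingers": 1}
    - {"linear": [1,-3,-128],"turn": [0,0,0],"fingers": 0.4}
    - {"linear": [1,-3,-128],"turn": [0,0,0],"fingers": 0}
    - {"linear": [1,-3,-128],"turn": [0,0,0],"fingers": 0}
    - {"linear": [1,-3,-128],"turn": [0,0,0],"fingers": 0}
    - {"linear": [1,-3,-128],"turn": [0,0,0],"fingers": 0}
    - {"linear": [1,-3,-128],"turn": [0,0,0],"fingers": 0}
  squeeze: 30

```text
time_s: 3.2
ee_pos: [0.4555, -0.0993, 0.0231]
tcp_rot: [[1.0, 0.002, 0.001], [0.002, -1.0, 0.002], [0.001, -0.002, -1.0]]
contact_force: [-1.6, -0.2, 5.4]
finger_gap: 0.039
```

Emit:
apply_moves:
  rows:
    - {"linear": [0,0,5],"turn": [0,0,0],"fingers": 0}
    - {"linear": [0,0,15],"turn": [0,0,0],"fingers": 0}
    - {"linear": [0,0,35],"turn": [0,0,0],"fingers": 0}
    - {"linear": [0,0,60],"turn": [0,0,0],"fingers": 0}
    - {"linear": [0,0,85],"turn": [0,0,0],"fingers": 0}
    - {"linear": [0,0,105],"turn": [0,0,0],"fingers": 0}
    - {"linear": [0,0,110],"turn": [0,0,0],"fingers": 0}

```text
time_s: 4.08
ee_pos: [0.4561, -0.0995, 0.1345]
tcp_rot: [[1.0, 0.002, 0.004], [0.002, -1.0, 0.001], [0.004, -0.001, -1.0]]
contact_force: [-0.6, 0.0, -1.2]
finger_gap: 0.0393
```

```bash
python3 - <<'E'
from h import *
o=ctrl.get_obs(); print(o['time_s'],o['ee_pos'],o['contact_force'],o['finger_gap'])
c=snap('wrist','w2'); np.savez('pics/w2p.npz',p=o['ee_pos'],R=o['tcp_rot'])
E
```

```text
4.075 [ 0.45609826 -0.09946634  0.13450961] [-0.59988351  0.01965596 -1.22620008] 0.0392590754163918
```

View pics/w2.png

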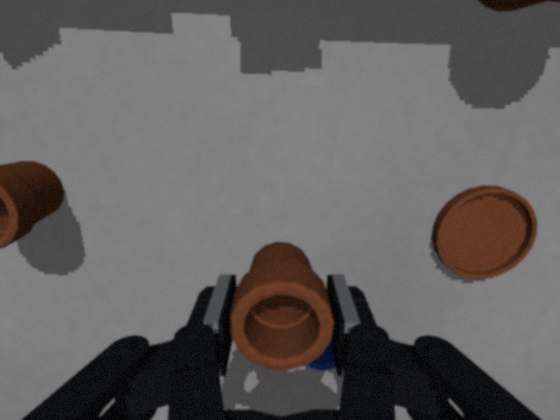

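The small pot is held upright by its collar at (282,320). I'll measure where it sits relative to the TCP.

```bash
cat >> h.py <<'E'
def held(fn,zoff,r):
    p=np.load(f'pics/{fn}p.npz')['p']
    for dz in (-.006,-.003,0,.003,.006):
        print(dz,end=' ')
        try: wrim(fn,p[2]+zoff+dz,(p[0],p[1]),r-.008)
        except Exception as e: print('none')
E
python3 -c "
from h import *
held('w2',.0277,.02)"
```

```text
-0.006 rim 0.4574 -0.0994 d 0.0469 n 1708 px 281.0 314.0
-0.003 rim 0.4575 -0.0995 d 0.047 n 4919 px 282.0 323.0
0 rim 0.4569 -0.0995 d 0.0474 n 4307 px 281.0 324.0
0.003 rim 0.4568 -0.0996 d 0.0474 n 527 px 278.0 326.0
0.006 rim 0.457 -0.0995 d 0.0474 n 416 px 283.0 333.0
```

Emit:
apply_moves:
  rows:
    - {"linear": [1,25,0],"turn": [0,0,0],"fingers": 0}
    - {"linear": [2,65,0],"turn": [0,0,0],"fingers": 0}
    - {"linear": [4,110,0],"turn": [0,0,0],"fingers": 0}
    - {"linear": [5,155,0],"turn": [0,0,0],"fingers": 0}
    - {"linear": [7,200,0],"turn": [0,0,0],"fingers": 0}
    - {"linear": [8,245,0],"turn": [0,0,0],"fingers": 0}
    - {"linear": [10,290,0],"turn": [0,0,0],"fingers": 0}
    - {"linear": [11,325,0],"turn": [0,0,0],"fingers": 0}
    - {"linear": [12,350,0],"turn": [0,0,0],"fingers": 0}
    - {"linear": [13,362,0],"turn": [0,0,0],"fingers": 0}
    - {"linear": [13,362,0],"turn": [0,0,0],"fingers": 0}
    - {"linear": [13,362,0],"turn": [0,0,0],"fingers": 0}

```text
time_s: 5.62
ee_pos: [0.469, 0.2607, 0.134]
tcp_rot: [[1.0, -0.0, 0.002], [-0.0, -1.0, -0.001], [0.002, 0.001, -1.0]]
contact_force: [-0.1, -0.9, 0.5]
finger_gap: 0.0392
```

```bash
python3 - <<'E'
from h import *
o=ctrl.get_obs(); print(o['time_s'],o['ee_pos'],o['contact_force'],o['finger_gap'])
c=snap('wrist','w3'); np.savez('pics/w3p.npz',p=o['ee_pos'],R=o['tcp_rot'])
wrim('w3',.012,(.469,.263),.031)
wrim('w3',.012,(.6225,.2405),.045)
E
```

```text
5.625 [0.46895195 0.26071117 0.13399344] [-0.07499088 -0.89867966  0.46199819] 0.03916790595451607
rim 0.4686 0.264 d 0.062 n 1220 px 277.0 205.0
rim 0.6066 0.2415 d 0.0821 n 1101 px 311.0 29.0
```

View pics/w3.png

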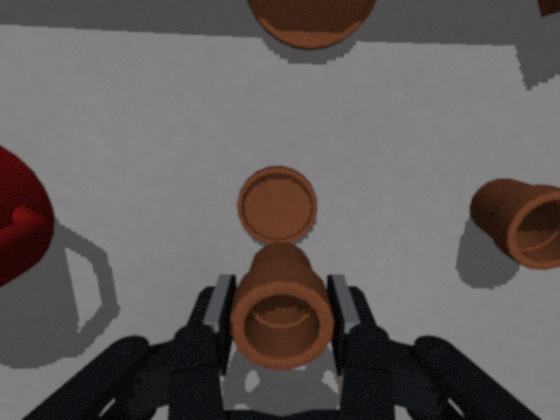

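The saucer's centre is at (277,205), which is (0.4686, 0.264), and its measured diameter of 62 mm matches. Lowering to just above its floor.

Emit:
apply_moves:
  rows:
    - {"linear": [0,3,-20],"turn": [0,0,0],"fingers": 0}
    - {"linear": [0,3,-45],"turn": [0,0,0],"fingers": 0}
    - {"linear": [0,3,-70],"turn": [0,0,0],"fingers": 0}
    - {"linear": [0,3,-88],"turn": [0,0,0],"fingers": 0}
    - {"linear": [0,3,-97],"turn": [0,0,0],"fingers": 0}
    - {"linear": [0,3,-102],"turn": [0,0,0],"fingers": 0}
    - {"linear": [0,3,-103],"turn": [0,0,0],"fingers": 0}
    - {"linear": [0,3,-103],"turn": [0,0,0],"fingers": 0}

```text
time_s: 6.68
ee_pos: [0.4694, 0.2638, 0.0316]
tcp_rot: [[1.0, -0.001, 0.004], [-0.001, -1.0, 0.0], [0.004, -0.0, -1.0]]
contact_force: [-0.0, 0.1, -0.8]
finger_gap: 0.0392
```

Emit:
apply_moves:
  rows:
    - {"linear": [0,0,-1],"turn": [0,0,0],"fingers": 0}
    - {"linear": [0,0,-2],"turn": [0,0,0],"fingers": 0}
    - {"linear": [0,0,-2.5],"turn": [0,0,0],"fingers": 0}
    - {"linear": [0,0,-3],"turn": [0,0,0],"fingers": 0}
    - {"linear": [0,0,-3],"turn": [0,0,0],"fingers": 0}

```text
time_s: 7.3
ee_pos: [0.4694, 0.2639, 0.0286]
tcp_rot: [[1.0, -0.001, 0.003], [-0.001, -1.0, 0.0], [0.003, -0.0, -1.0]]
contact_force: [0.6, 0.1, -0.6]
finger_gap: 0.0395
```

Emit:
apply_moves:
  rows:
    - {"linear": [0,0,-0.5],"turn": [0,0,0],"fingers": 0}
    - {"linear": [0,0,-1],"turn": [0,0,0],"fingers": 0}
    - {"linear": [0,0,-1],"turn": [0,0,0],"fingers": 0}

```text
time_s: 7.68
ee_pos: [0.4696, 0.2639, 0.0281]
tcp_rot: [[1.0, -0.001, 0.004], [-0.001, -1.0, 0.001], [0.004, -0.001, -1.0]]
contact_force: [-0.7, -1.2, 4.1]
finger_gap: 0.0396
```

The force rose to 4 N, so the pot is touching the floor. Releasing and rising.

Emit:
apply_moves:
  rows:
    - {"linear": [0,0,0],"turn": [0,0,0],"fingers": 0.5}
    - {"linear": [0,0,0],"turn": [0,0,0],"fingers": 0.7}
    - {"linear": [0,0,0],"turn": [0,0,0],"fingers": 1}
    - {"linear": [0,0,0],"turn": [0,0,0],"fingers": 1}
    - {"linear": [0,0,15],"turn": [0,0,0],"fingers": 1}
    - {"linear": [0,0,45],"turn": [0,0,0],"fingers": 1}
    - {"linear": [0,0,80],"turn": [0,0,0],"fingers": 1}
    - {"linear": [0,0,110],"turn": [0,0,0],"fingers": 1}
    - {"linear": [0,0,125],"turn": [0,0,0],"fingers": 1}
    - {"linear": [0,0,125],"turn": [0,0,0],"fingers": 1}

```text
time_s: 8.93
ee_pos: [0.4701, 0.2642, 0.1542]
tcp_rot: [[1.0, -0.001, 0.006], [-0.001, -1.0, 0.002], [0.006, -0.002, -1.0]]
contact_force: [-0.3, -0.5, 0.2]
finger_gap: 0.0857
```

```bash
python3 - <<'E'
from h import *
o=ctrl.get_obs(); print(o['time_s'],o['ee_pos'],o['contact_force'],o['finger_gap'])
c=snap('wrist','w4'); np.savez('pics/w4p.npz',p=o['ee_pos'],R=o['tcp_rot'])
wrim('w4',.055,(.469,.264),.02)
wrim('w4',.060,(.467,.0915),.027)
E
```

```text
8.925 [0.47012279 0.26418021 0.15424578] [-0.34285483 -0.47583316  0.17657469] 0.08566269490671548
rim 0.4694 0.2646 d 0.04 n 1209 px 281.0 217.0
rim 0.4674 0.0919 d 0.0552 n 1493 px 523.0 223.0
```

View pics/w4.png

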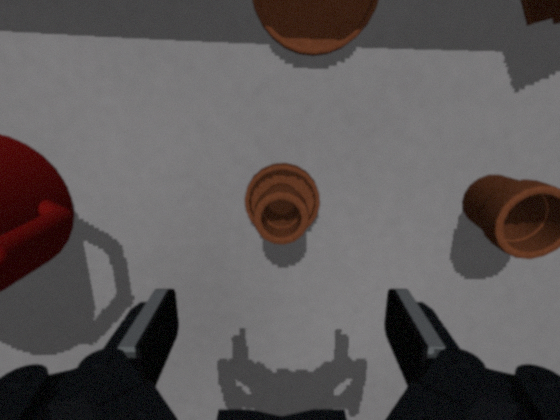

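The small pot stands centred in its saucer: rim at (0.469, 0.265) and 55 mm up. Next is the medium pot.

Emit:
apply_moves:
  rows:
    - {"linear": [0,-30,0],"turn": [0,0,0],"fingers": 1}
    - {"linear": [-1,-75,0],"turn": [0,0,0],"fingers": 1}
    - {"linear": [-2,-120,0],"turn": [0,0,0],"fingers": 1}
    - {"linear": [-2.5,-155,0],"turn": [0,0,0],"fingers": 1}
    - {"linear": [-2.5,-172,0],"turn": [0,0,0],"fingers": 1}
    - {"linear": [-2.5,-172,0],"turn": [0,0,0],"fingers": 1}
    - {"linear": [-2.5,-172,-25],"turn": [0,0,0],"fingers": 1}
    - {"linear": [-2.5,-172,-50],"turn": [0,0,0],"fingers": 1}

```text
time_s: 9.98
ee_pos: [0.4672, 0.0945, 0.1024]
tcp_rot: [[1.0, 0.003, 0.005], [0.003, -1.0, 0.002], [0.005, -0.002, -1.0]]
contact_force: [0.2, -0.9, -1.0]
finger_gap: 0.0855
```

```bash
python3 - <<'E'
from h import *
o=ctrl.get_obs(); print(o['time_s'],o['ee_pos'],o['tcp_rot'][:,2],o['contact_force'],o['finger_gap'])
c=snap('wrist','w5'); np.savez('pics/w5p.npz',p=o['ee_pos'],R=o['tcp_rot'])
wrim('w5',.060,(.467,.0915),.027)
E
```

```text
9.975 [0.46722239 0.0945261  0.10241895] [ 0.00494093  0.00245837 -0.99998477] [ 0.23922402 -0.90845226 -0.96961804] 0.0854639644079085
rim 0.4677 0.0913 d 0.0541 n 2729 px 288.0 247.0
```

Emit:
apply_moves:
  rows:
    - {"linear": [0,-3.5,0],"turn": [0,0,0],"fingers": 1}
    - {"linear": [0,-3.5,-25],"turn": [0,0,0],"fingers": 1}
    - {"linear": [0,-3.5,-50],"turn": [0,0,0],"fingers": 1}
    - {"linear": [0,-3.5,-66],"turn": [0,0,0],"fingers": 1}
    - {"linear": [0,-3.5,-71],"turn": [0,0,0],"fingers": 1}
    - {"linear": [0,-3.5,-71],"turn": [0,0,0],"fingers": 1}
    - {"linear": [0,-3.5,-71],"turn": [0,0,0],"fingers": 0.6}
    - {"linear": [0,-3.5,-71],"turn": [0,0,0],"fingers": 0}
    - {"linear": [0,-3.5,-71],"turn": [0,0,0],"fingers": 0}
    - {"linear": [0,-3.5,-71],"turn": [0,0,0],"fingers": 0}
    - {"linear": [0,-3.5,-71],"turn": [0,0,0],"fingers": 0}
  squeeze: 30

```text
time_s: 11.4
ee_pos: [0.4655, 0.0907, 0.0294]
tcp_rot: [[1.0, 0.003, 0.0], [0.003, -1.0, 0.001], [0.0, -0.001, -1.0]]
contact_force: [-0.9, 0.4, 6.0]
finger_gap: 0.0528
```

Emit:
apply_moves:
  rows:
    - {"linear": [0,0,5],"turn": [0,0,0],"fingers": 0}
    - {"linear": [0,0,15],"turn": [0,0,0],"fingers": 0}
    - {"linear": [0,0,35],"turn": [0,0,0],"fingers": 0}
    - {"linear": [0,0,60],"turn": [0,0,0],"fingers": 0}
    - {"linear": [0,0,85],"turn": [0,0,0],"fingers": 0}
    - {"linear": [0,0,105],"turn": [0,0,0],"fingers": 0}
    - {"linear": [0,0,110],"turn": [0,0,0],"fingers": 0}

```text
time_s: 12.28
ee_pos: [0.4661, 0.0908, 0.1409]
tcp_rot: [[1.0, 0.003, 0.003], [0.003, -1.0, 0.002], [0.003, -0.002, -1.0]]
contact_force: [-0.3, -0.1, -1.4]
finger_gap: 0.0526
```

```bash
python3 - <<'E'
from h import *
o=ctrl.get_obs(); print(o['time_s'],o['ee_pos'],o['tcp_rot'][:,2],o['contact_force'],o['finger_gap'])
c=snap('wrist','w6'); np.savez('pics/w6p.npz',p=o['ee_pos'],R=o['tcp_rot'])
E
```

```text
12.275 [0.46605918 0.09082474 0.14088115] [ 0.00274188  0.0019662  -0.99999431] [-0.340424   -0.05323856 -1.40218795] 0.05263523039851598
```

View pics/w6.png

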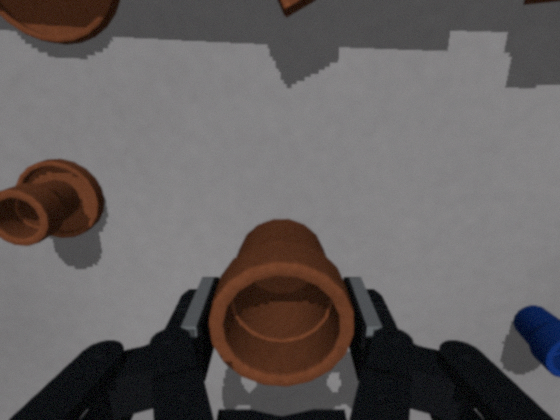

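The medium pot is held upright at (282,320), with the placed small pot at (60,200) unchanged. Carrying it to the medium saucer.

Emit:
apply_moves:
  rows:
    - {"linear": [0,-25,0],"turn": [0,0,0],"fingers": 0}
    - {"linear": [0,-65,0],"turn": [0,0,0],"fingers": 0}
    - {"linear": [0,-110,0],"turn": [0,0,0],"fingers": 0}
    - {"linear": [-2,-155,0],"turn": [0,0,0],"fingers": 0}
    - {"linear": [-6,-200,0],"turn": [0,0,0],"fingers": 0}
    - {"linear": [-14,-245,0],"turn": [0,0,0],"fingers": 0}
    - {"linear": [-22,-285,0],"turn": [0,0,0],"fingers": 0}
    - {"linear": [-29,-320,0],"turn": [0,0,0],"fingers": 0}
    - {"linear": [-34,-342,0],"turn": [0,0,0],"fingers": 0}
    - {"linear": [-35,-349,0],"turn": [0,0,0],"fingers": 0}
    - {"linear": [-35,-349,0],"turn": [0,0,0],"fingers": 0}
    - {"linear": [-35,-349,0],"turn": [0,0,0],"fingers": 0}

```text
time_s: 13.82
ee_pos: [0.4312, -0.2565, 0.1404]
tcp_rot: [[1.0, 0.005, 0.002], [0.005, -1.0, 0.003], [0.002, -0.003, -1.0]]
contact_force: [0.1, 0.1, -1.3]
finger_gap: 0.0528
```

```bash
python3 - <<'E'
from h import *
o=ctrl.get_obs(); print(o['time_s'],o['ee_pos'],o['tcp_rot'][:,2],o['contact_force'],o['finger_gap'])
c=snap('wrist','w7'); np.savez('pics/w7p.npz',p=o['ee_pos'],R=o['tcp_rot'])
wrim('w7',.012,(.4335,-.258),.038)
wrim('w7',.07,(.617,-.2445),.034)
E
```

```text
13.825 [ 0.43124044 -0.25650534  0.1403651 ] [ 0.00169164  0.00317891 -0.99999352] [ 0.07503825  0.06103549 -1.25788958] 0.05277295271071067
rim 0.4335 -0.2587 d 0.0759 n 1146 px 286.0 187.0
rim 0.0 0.0 d 0.0 n 0 px nan nanh.py:23: RuntimeWarning: Mean of empty slice.
  print('rim',round(cx,4),round(cy,4),'d',round(2*R,4),'n',s.sum(),'px',xs[s].mean().round(),ys[s].mean().round())
  ret = ret.dtype.type(ret / rcount)
```

View pics/w7.png

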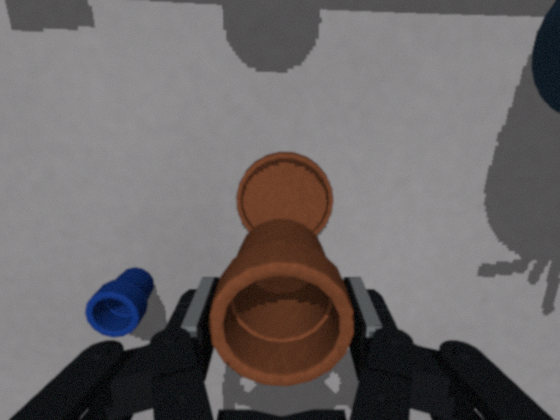

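The saucer is at (285,195), measured centre (0.4335, -0.2587), diameter 76 mm. Lowering.

Emit:
apply_moves:
  rows:
    - {"linear": [0.5,-2,-20],"turn": [0,0,0],"fingers": 0}
    - {"linear": [0.5,-2,-45],"turn": [0,0,0],"fingers": 0}
    - {"linear": [0.5,-2,-70],"turn": [0,0,0],"fingers": 0}
    - {"linear": [0.5,-2,-88],"turn": [0,0,0],"fingers": 0}
    - {"linear": [0.5,-2,-97],"turn": [0,0,0],"fingers": 0}
    - {"linear": [0.5,-2,-102],"turn": [0,0,0],"fingers": 0}
    - {"linear": [0.5,-2,-103],"turn": [0,0,0],"fingers": 0}
    - {"linear": [0.5,-2,-103],"turn": [0,0,0],"fingers": 0}

```text
time_s: 14.88
ee_pos: [0.4322, -0.2588, 0.038]
tcp_rot: [[1.0, 0.005, 0.003], [0.005, -1.0, 0.002], [0.003, -0.002, -1.0]]
contact_force: [-0.2, 0.0, -1.3]
finger_gap: 0.0526
```

Emit:
apply_moves:
  rows:
    - {"linear": [0,0,-1],"turn": [0,0,0],"fingers": 0}
    - {"linear": [0,0,-1.5],"turn": [0,0,0],"fingers": 0}
    - {"linear": [0,0,-2],"turn": [0,0,0],"fingers": 0}
    - {"linear": [0,0,-2],"turn": [0,0,0],"fingers": 0}

```text
time_s: 15.38
ee_pos: [0.4321, -0.2588, 0.0359]
tcp_rot: [[1.0, 0.005, 0.003], [0.005, -1.0, 0.002], [0.003, -0.002, -1.0]]
contact_force: [-0.6, 1.0, -1.5]
finger_gap: 0.0527
```

Emit:
apply_moves:
  rows:
    - {"linear": [0,0,-0.5],"turn": [0,0,0],"fingers": 0}
    - {"linear": [0,0,-1],"turn": [0,0,0],"fingers": 0}
    - {"linear": [0,0,-1.5],"turn": [0,0,0],"fingers": 0}
    - {"linear": [0,0,-1.5],"turn": [0,0,0],"fingers": 0}

```text
time_s: 15.88
ee_pos: [0.4322, -0.2587, 0.0346]
tcp_rot: [[1.0, 0.005, 0.003], [0.005, -1.0, 0.002], [0.003, -0.002, -1.0]]
contact_force: [-0.2, -0.5, 0.1]
finger_gap: 0.0527
```

Emit:
apply_moves:
  rows:
    - {"linear": [0,0,-0.5],"turn": [0,0,0],"fingers": 0}
    - {"linear": [0,0,-0.8],"turn": [0,0,0],"fingers": 0}
    - {"linear": [0,0,-0.8],"turn": [0,0,0],"fingers": 0}

```text
time_s: 16.25
ee_pos: [0.4323, -0.2587, 0.0345]
tcp_rot: [[1.0, 0.006, 0.003], [0.006, -1.0, 0.002], [0.003, -0.002, -1.0]]
contact_force: [-0.6, 0.9, 6.6]
finger_gap: 0.053
```

Contact at 6.6 N. Releasing.

Emit:
apply_moves:
  rows:
    - {"linear": [0,0,0],"turn": [0,0,0],"fingers": 0.65}
    - {"linear": [0,0,0],"turn": [0,0,0],"fingers": 0.8}
    - {"linear": [0,0,0],"turn": [0,0,0],"fingers": 1}
    - {"linear": [0,0,0],"turn": [0,0,0],"fingers": 1}
    - {"linear": [0,0,15],"turn": [0,0,0],"fingers": 1}
    - {"linear": [0,0,45],"turn": [0,0,0],"fingers": 1}
    - {"linear": [0,0,80],"turn": [0,0,0],"fingers": 1}
    - {"linear": [0,0,110],"turn": [0,0,0],"fingers": 1}
    - {"linear": [0,0,125],"turn": [0,0,0],"fingers": 1}
    - {"linear": [0,0,125],"turn": [0,0,0],"fingers": 1}

```text
time_s: 17.5
ee_pos: [0.4331, -0.2592, 0.1614]
tcp_rot: [[1.0, 0.005, 0.007], [0.005, -1.0, 0.0], [0.007, -0.0, -1.0]]
contact_force: [-0.2, -0.5, 0.3]
finger_gap: 0.0856
```

```bash
python3 - <<'E'
from h import *
o=ctrl.get_obs(); print(o['time_s'],o['ee_pos'],o['tcp_rot'][:,2],o['contact_force'],o['finger_gap'])
c=snap('wrist','w8'); np.savez('pics/w8p.npz',p=o['ee_pos'],R=o['tcp_rot'])
wrim('w8',.065,(.4335,-.258),.027)
E
```

```text
17.5 [ 0.43310376 -0.25919409  0.16141948] [ 6.99853301e-03  3.20789714e-04 -9.99975459e-01] [-0.21939669 -0.51943306  0.32808465] 0.08561097289300672
rim 0.4346 -0.2585 d 0.0541 n 1777 px 281.0 215.0
```

View pics/w8.png

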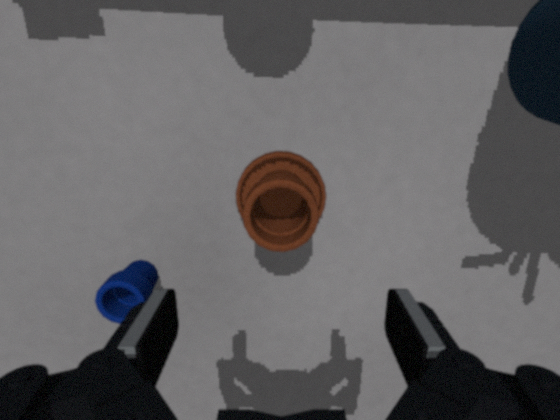

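The medium pot stands centred in its saucer, rim 65 mm up at (0.4346, -0.2585). Next is the large pot.

Emit:
apply_moves:
  rows:
    - {"linear": [30,2,0],"turn": [0,0,0],"fingers": 1}
    - {"linear": [75,6,0],"turn": [0,0,0],"fingers": 1}
    - {"linear": [120,10,0],"turn": [0,0,0],"fingers": 1}
    - {"linear": [160,13,0],"turn": [0,0,0],"fingers": 1}
    - {"linear": [180,14,0],"turn": [0,0,0],"fingers": 1}
    - {"linear": [184,14,-10],"turn": [0,0,0],"fingers": 1}
    - {"linear": [184,14,-30],"turn": [0,0,0],"fingers": 1}
    - {"linear": [184,14,-40],"turn": [0,0,0],"fingers": 1}
    - {"linear": [184,14,-40],"turn": [0,0,0],"fingers": 1}

```text
time_s: 18.68
ee_pos: [0.6148, -0.2448, 0.1189]
tcp_rot: [[1.0, 0.005, 0.001], [0.005, -1.0, 0.002], [0.001, -0.002, -1.0]]
contact_force: [-0.8, 0.0, -0.8]
finger_gap: 0.0858
```

```bash
python3 - <<'E'
from h import *
o=ctrl.get_obs(); print(o['time_s'],o['ee_pos'],o['tcp_rot'][:,2],o['contact_force'],o['finger_gap'])
c=snap('wrist','w9'); np.savez('pics/w9p.npz',p=o['ee_pos'],R=o['tcp_rot'])
wrim('w9',.07,(.617,-.2445),.034)
E
```

```text
18.675 [ 0.61481    -0.24483416  0.11890962] [ 0.00145591  0.00246171 -0.99999591] [-0.75786861  0.01230076 -0.7631869 ] 0.08580076073639888
rim 0.6173 -0.2456 d 0.0688 n 3387 px 284.0 237.0
```

View pics/w9.png

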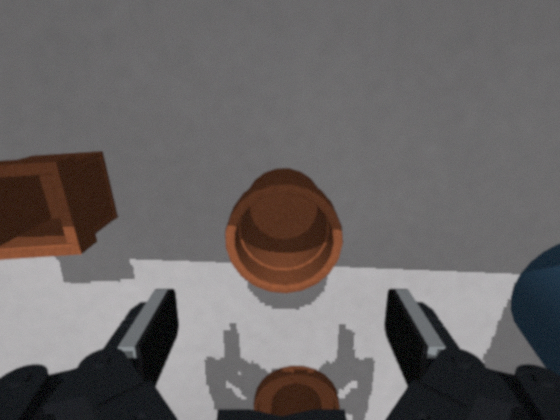

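The large pot's rim is at (284,237), 68.8 mm across, at (0.6173, -0.2456). The medium pot sits behind it at (297,390). Descending and gripping.

Emit:
apply_moves:
  rows:
    - {"linear": [2.5,-1,0],"turn": [0,0,0],"fingers": 1}
    - {"linear": [2.5,-1,-20],"turn": [0,0,0],"fingers": 1}
    - {"linear": [2.5,-1,-42],"turn": [0,0,0],"fingers": 1}
    - {"linear": [2.5,-1,-62],"turn": [0,0,0],"fingers": 1}
    - {"linear": [2.5,-1,-74],"turn": [0,0,0],"fingers": 1}
    - {"linear": [2.5,-1,-77],"turn": [0,0,0],"fingers": 1}
    - {"linear": [2.5,-1,-77],"turn": [0,0,0],"fingers": 0.75}
    - {"linear": [2.5,-1,-77],"turn": [0,0,0],"fingers": 0}
    - {"linear": [2.5,-1,-77],"turn": [0,0,0],"fingers": 0}
    - {"linear": [2.5,-1,-77],"turn": [0,0,0],"fingers": 0}
    - {"linear": [2.5,-1,-77],"turn": [0,0,0],"fingers": 0}
  squeeze: 35

```text
time_s: 20.1
ee_pos: [0.619, -0.2462, 0.0439]
tcp_rot: [[1.0, 0.005, 0.006], [0.005, -1.0, 0.001], [0.006, -0.001, -1.0]]
contact_force: [-0.4, -0.7, 4.5]
finger_gap: 0.0669
```

Emit:
apply_moves:
  rows:
    - {"linear": [0,0,5],"turn": [0,0,0],"fingers": 0}
    - {"linear": [0,0,15],"turn": [0,0,0],"fingers": 0}
    - {"linear": [0,0,35],"turn": [0,0,0],"fingers": 0}
    - {"linear": [0,0,60],"turn": [0,0,0],"fingers": 0}
    - {"linear": [0,0,85],"turn": [0,0,0],"fingers": 0}
    - {"linear": [0,0,105],"turn": [0,0,0],"fingers": 0}
    - {"linear": [0,0,110],"turn": [0,0,0],"fingers": 0}

```text
time_s: 20.98
ee_pos: [0.6201, -0.2468, 0.1568]
tcp_rot: [[1.0, 0.005, 0.01], [0.005, -1.0, -0.001], [0.01, 0.001, -1.0]]
contact_force: [0.4, 0.3, -2.0]
finger_gap: 0.0672
```

```bash
python3 - <<'E'
from h import *
o=ctrl.get_obs(); print(o['time_s'],o['ee_pos'],o['tcp_rot'][:,2],o['contact_force'],o['finger_gap'])
c=snap('wrist','w10'); np.savez('pics/w10p.npz',p=o['ee_pos'],R=o['tcp_rot'])
E
```

```text
20.975 [ 0.62005157 -0.24675534  0.15676228] [ 9.84077928e-03 -5.28292265e-04 -9.99951439e-01] [ 0.39462968  0.28840938 -1.98640776] 0.06724605477168581
```

View pics/w10.png

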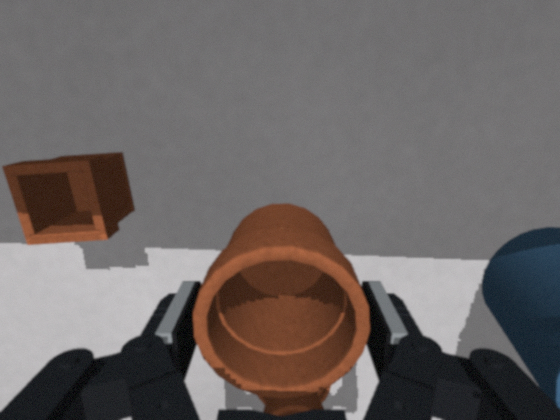

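The large pot is held upright at (282,320). Carrying it over the square pots at 113 mm foot height.

Emit:
apply_moves:
  rows:
    - {"linear": [0,20,0],"turn": [0,0,0],"fingers": 0}
    - {"linear": [1,60,0],"turn": [0,0,0],"fingers": 0}
    - {"linear": [1,105,0],"turn": [0,0,0],"fingers": 0}
    - {"linear": [2,155,0],"turn": [0,0,0],"fingers": 0}
    - {"linear": [2,205,0],"turn": [0,0,0],"fingers": 0}
    - {"linear": [3,255,0],"turn": [0,0,0],"fingers": 0}
    - {"linear": [3,305,0],"turn": [0,0,0],"fingers": 0}
    - {"linear": [4,355,0],"turn": [0,0,0],"fingers": 0}
    - {"linear": [4,400,0],"turn": [0,0,0],"fingers": 0}
    - {"linear": [5,440,0],"turn": [0,0,0],"fingers": 0}
    - {"linear": [5,470,0],"turn": [0,0.004,0],"fingers": 0}
    - {"linear": [5,485,0],"turn": [0,0.004,0],"fingers": 0}

```text
time_s: 22.52
ee_pos: [0.6224, 0.2427, 0.155]
tcp_rot: [[1.0, 0.01, 0.002], [0.01, -1.0, 0.001], [0.002, -0.001, -1.0]]
contact_force: [-0.3, 0.2, -2.1]
finger_gap: 0.0674
```

Emit:
apply_moves:
  rows:
    - {"linear": [0,0,0],"turn": [0,0,0],"fingers": 0}
    - {"linear": [0,0,0],"turn": [0,0,0],"fingers": 0}

```text
time_s: 22.78
ee_pos: [0.6221, 0.2412, 0.1545]
tcp_rot: [[1.0, 0.008, 0.0], [0.008, -1.0, -0.0], [0.0, 0.0, -1.0]]
contact_force: [0.2, -0.2, -2.2]
finger_gap: 0.0666
```

```bash
python3 - <<'E'
from h import *
o=ctrl.get_obs(); print(o['time_s'],o['ee_pos'],o['tcp_rot'][:,2],o['contact_force'],o['finger_gap'])
c=snap('wrist','w11'); np.savez('pics/w11p.npz',p=o['ee_pos'],R=o['tcp_rot'])
wrim('w11',.012,(.6235,.241),.045)
E
```

```text
22.775 [0.62207687 0.24118848 0.15449947] [ 4.61457662e-04 -1.82594648e-04 -9.99999877e-01] [ 0.17405485 -0.22043609 -2.17594257] 0.06664973288273264
rim 0.6238 0.2413 d 0.09 n 1163 px 281.0 175.0
```

View pics/w11.png

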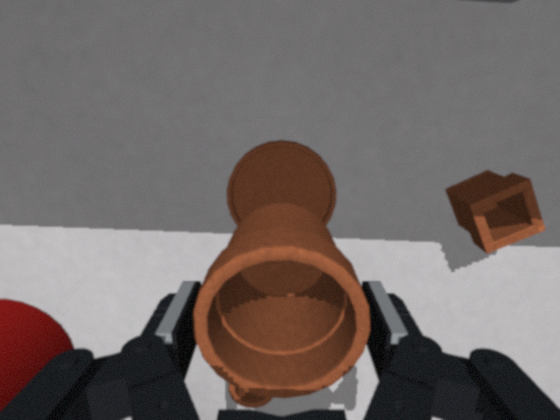

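The saucer is at (282,190), measured (0.6238, 0.2413), diameter 90 mm. Lowering with a 3 mm shift in x.

Emit:
apply_moves:
  rows:
    - {"linear": [3,0,-20],"turn": [0,0,0],"fingers": 0}
    - {"linear": [3,0,-45],"turn": [0,0,0],"fingers": 0}
    - {"linear": [3,0,-70],"turn": [0,0,0],"fingers": 0}
    - {"linear": [3,0,-86],"turn": [0,0,0],"fingers": 0}
    - {"linear": [3,0,-95],"turn": [0,0,0],"fingers": 0}
    - {"linear": [3,0,-99],"turn": [0,0,0],"fingers": 0}
    - {"linear": [3,0,-101],"turn": [0,0,0],"fingers": 0}
    - {"linear": [3,0,-101],"turn": [0,0,0],"fingers": 0}

```text
time_s: 23.82
ee_pos: [0.6259, 0.2408, 0.0544]
tcp_rot: [[1.0, 0.008, 0.002], [0.008, -1.0, 0.0], [0.002, -0.0, -1.0]]
contact_force: [-0.0, 0.1, -1.5]
finger_gap: 0.067
```

Emit:
apply_moves:
  rows:
    - {"linear": [0,0,-1],"turn": [0,0,0],"fingers": 0}
    - {"linear": [0,0,-2],"turn": [0,0,0],"fingers": 0}
    - {"linear": [0,0,-2.5],"turn": [0,0,0],"fingers": 0}
    - {"linear": [0,0,-2.5],"turn": [0,0,0],"fingers": 0}

```text
time_s: 24.32
ee_pos: [0.6258, 0.2408, 0.0518]
tcp_rot: [[1.0, 0.008, 0.002], [0.008, -1.0, 0.0], [0.002, -0.0, -1.0]]
contact_force: [-0.6, -0.4, -1.5]
finger_gap: 0.0669
```

Emit:
apply_moves:
  rows:
    - {"linear": [0,0,-0.7],"turn": [0,0,0],"fingers": 0}
    - {"linear": [0,0,-1.4],"turn": [0,0,0],"fingers": 0}
    - {"linear": [0,0,-2],"turn": [0,0,0],"fingers": 0}
    - {"linear": [0,0,-2],"turn": [0,0,0],"fingers": 0}

```text
time_s: 24.82
ee_pos: [0.6258, 0.2407, 0.0497]
tcp_rot: [[1.0, 0.008, 0.002], [0.008, -1.0, -0.0], [0.002, 0.0, -1.0]]
contact_force: [-0.0, -0.4, -1.8]
finger_gap: 0.0674
```

Emit:
apply_moves:
  rows:
    - {"linear": [0,0,-0.4],"turn": [0,0,0],"fingers": 0}
    - {"linear": [0,0,-0.8],"turn": [0,0,0],"fingers": 0}
    - {"linear": [0,0,-0.8],"turn": [0,0,0],"fingers": 0}

```text
time_s: 25.2
ee_pos: [0.6258, 0.2407, 0.049]
tcp_rot: [[1.0, 0.008, 0.002], [0.008, -1.0, 0.0], [0.002, 0.0, -1.0]]
contact_force: [0.3, 0.9, -1.4]
finger_gap: 0.0671
```

Emit:
apply_moves:
  rows:
    - {"linear": [0,0,-0.5],"turn": [0,0,0],"fingers": 0}
    - {"linear": [0,0,-0.8],"turn": [0,0,0],"fingers": 0}
    - {"linear": [0,0,-0.8],"turn": [0,0,0],"fingers": 0}

```text
time_s: 25.58
ee_pos: [0.6258, 0.2407, 0.0489]
tcp_rot: [[1.0, 0.007, 0.002], [0.007, -1.0, 0.0], [0.002, -0.0, -1.0]]
contact_force: [-3.2, 0.1, 6.1]
finger_gap: 0.0671
```

Contact at 6 N. Releasing and rising.

Emit:
apply_moves:
  rows:
    - {"linear": [0,0,0],"turn": [0,0,0],"fingers": 0.82}
    - {"linear": [0,0,0],"turn": [0,0,0],"fingers": 0.9}
    - {"linear": [0,0,0],"turn": [0,0,0],"fingers": 1}
    - {"linear": [0,0,0],"turn": [0,0,0],"fingers": 1}
    - {"linear": [0,0,10],"turn": [0,0,0],"fingers": 1}
    - {"linear": [0,0,30],"turn": [0,0,0],"fingers": 1}
    - {"linear": [0,0,60],"turn": [0,0,0],"fingers": 1}
    - {"linear": [0,0,95],"turn": [0,0,0],"fingers": 1}
    - {"linear": [0,0,125],"turn": [0,0,0],"fingers": 1}
    - {"linear": [0,0,150],"turn": [0,0,0],"fingers": 1}
    - {"linear": [0,0,150],"turn": [0,0,0],"fingers": 1}
    - {"linear": [0,0,150],"turn": [0,0,0],"fingers": 1}

```text
time_s: 27.08
ee_pos: [0.6252, 0.2405, 0.1986]
tcp_rot: [[1.0, 0.008, 0.001], [0.008, -1.0, -0.0], [0.001, 0.0, -1.0]]
contact_force: [-0.0, -0.7, -0.8]
finger_gap: 0.0851
```

```bash
python3 - <<'E'
from h import *
o=ctrl.get_obs(); print(o['time_s'],o['ee_pos'],o['tcp_rot'][:,2],o['contact_force'],o['finger_gap'])
c=snap('wrist','w12'); np.savez('pics/w12p.npz',p=o['ee_pos'],R=o['tcp_rot'])
wrim('w12',.075,(.6238,.2413),.034)
s=snap('scene','scene1'); t=snap('top','top1')
E
```

```text
27.075 [0.62523337 0.24051625 0.19859137] [ 1.15976172e-03 -2.20942772e-04 -9.99999303e-01] [-0.00872749 -0.73620011 -0.78193466] 0.0851311028954063
rim 0.6248 0.2406 d 0.0679 n 1907 px 281.0 205.0
```

View pics/w12.png

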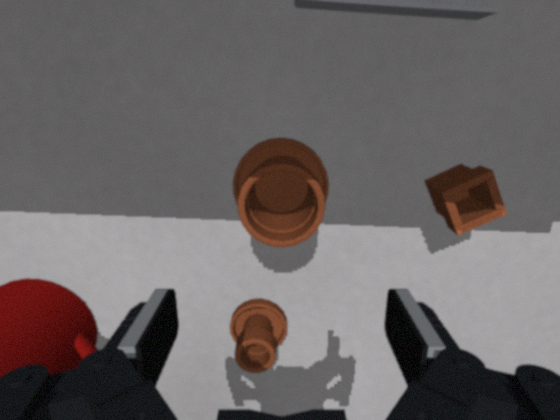

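View pics/scene1.png

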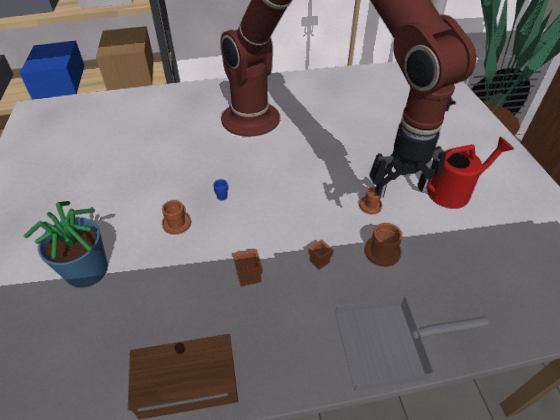

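View pics/top1.png

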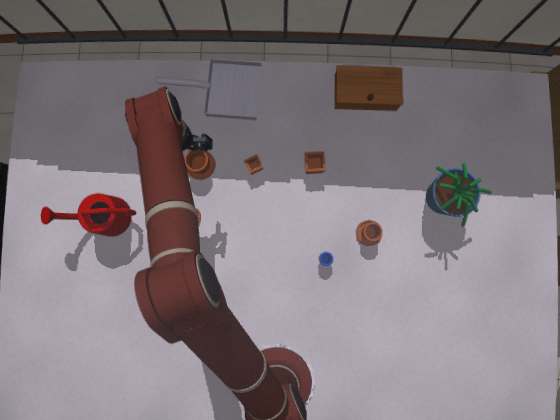

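All three pots stand in their saucers: scene pixels (174,215), (371,200) and (385,240). The other objects sit at the same pixels as before. Last, I'll check rim levels and that the bystanders haven't moved.

```bash
python3 - <<'E'
from h import *
c=dict(np.load('pics/scene1.npz'));c0=dict(np.load('pics/scene0.npz'))
ys,xs=np.mgrid[0:420,0:560]; nn=cv2.undistortPoints(np.c_[xs.ravel(),ys.ravel()].astype(float).reshape(-1,1,2),c['mtx'],c['dist']).reshape(-1,2)
z=c['z_map'].ravel(); P=(np.c_[nn,np.ones(len(nn))]*z[:,None]-c['t'])@c['R']
for k,x,y,zt,r in [('S',.469,.2645,.055,.02),('M',.4345,-.2585,.065,.027),('L',.6245,.241,.075,.034)]:
    s=(z>0)&(abs(P[:,2]-zt)<.004)&(np.hypot(P[:,0]-x,P[:,1]-y)<r+.006)
    T=P[s];A=np.c_[T[:,:2]-[x,y],np.ones(len(T))];q=np.linalg.lstsq(A,T[:,2],rcond=None)[0]
    print(k,len(T),cv2.minEnclosingCircle(T[:,:2].astype(np.float32)),'tilt deg',np.degrees(q[:2]).round(2),'rim z',q[2].round(4))
for n,b in [('sqL',(232,246,265,288)),('sqS',(305,238,335,270)),('planter',(25,200,112,290)),('blue',(212,177,232,202)),('canspout',(480,135,515,170))]:
    a=b; d=cv2.absdiff(c['img'],c0['img'])[a[1]:a[3],a[0]:a[2]]; print(n,'img diff mean',d.mean().round(2),'max',d.max(), 'frac>25',(d.max(2)>25).mean().round(3))
E
```

```text
S 56 ((0.46944424510002136, 0.26307451725006104), 0.02051842026412487) tilt deg [0.12 0.58] rim z 0.054
M 121 ((0.4352121949195862, -0.2594354450702667), 0.028427105396986008) tilt deg [-0.73  0.55] rim z 0.0636
L 196 ((0.6258887052536011, 0.23990684747695923), 0.035398002713918686) tilt deg [-0.06 -0.33] rim z 0.074
sqL img diff mean 7.05 max 17 frac>25 0.0
sqS img diff mean 7.2 max 17 frac>25 0.0
planter img diff mean 8.1 max 19 frac>25 0.0
blue img diff mean 9.1 max 17 frac>25 0.0
canspout img diff mean 10.82 max 17 frac>25 0.0
```

The rims are level within 1°, at heights that put each foot on its saucer floor. The image differences look like a uniform brightness change, with nothing moved. Handing in.

```bash
python3 -c "
from h import *
print(order.sign_off()); print(ctrl.get_obs()['time_s'])"
```

```text
the job is handed in; nothing more can be done
None
the job is handed in; nothing more can be done
```

All three round terracotta pots are upright in the saucers of their own sizes, and the job is handed in. I gripped each by its collar, lowered it until the force showed it touching the saucer floor (4–7 N), then released it. The arm's clock read about 27 s at my last reading, against the 93 s limit.

- **Position:** in the wrist camera, each pot is centred in its saucer to about 1 mm.
- **Level:** in the scene camera, the rims are level to within about 1° and stand at 54, 64 and 74 mm. The expected heights are 55, 65 and 75 mm, so they agree within the 2 mm calibration.
- **Left alone:** the square pots, planter, blue pot and the can's spout show no movement between the before and after pictures, only a brightness change. The rest of the can was not compared numerically because the arm was partly in front of it, but it looks unmoved.
- **Disagreement:** the scene camera's colour fits for the pots disagreed with depth by up to about 20 mm because they included the side walls, so I did not use them.

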